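# Unclip the fume filter cover and stand it in the draining rack

## Task

Open the small fume filter unit for its weekly clean: squeeze the two blue tabs on its clip-on cover together, lift the cover off and lay it flat, tabs up, on the bare worktop, letting go of it. Then take it again by its long sides and stand it on one short end in the empty front bay of the wire draining rack, leaning back on the tall hoop. Set it down without dropping it, and leave the frame that is drying in the rear bay and the other things where they are.

Things in the scene. Friction and masses are not known exactly. Their poses are not given: they have to be found in the camera images.
- filter_unit: Fixed off-white bench-top fume filter unit, 150 (x) x 104 (y) x 95 (z) mm. Origin: centre of its underside; z up. Its top has a bay 92 (x) x 48 (y) mm, closed by the cover. The worktop between the robot, this unit and the rack is bare (a note pad and a marker pen lie at its front edge only): room to lay the cover down, e.g. 0.39 m ahead of and 0.27 m to the left of the robot base.
- cover: Loose grey clip-on cover, 0.14 kg, same turned half round. Origin: centre of the skirt's underside; x along it, z out of its top. Skirt 88 (x) x 44 (y) mm, z = 0 to 12 mm; flange 112 x 56 mm, z = 12 to 18 mm. Clipped on the unit's top, axes along the unit's, origin 83 mm above the worktop, skirt in the bay with 2 mm play all round. Laid on the worktop it rests on its skirt, tabs up.
- tabs_mid (a point): Point midway between the two blue upright tabs on the cover's middle, at cover z = 30 mm (axes as the cover's). Squeeze their outer faces together along x: these stand at x = +20 and -20 mm when sprung out, +12 and -12 mm when squeezed; each tab is 20 mm wide in y, from z = 18 to 39 mm of the cover. A fixed block between them, 9 mm in x, ends at cover z = 28.5 mm.
- tab_a (a joint): Travel (m) of the tab on the cover's +x side towards the middle: 0 sprung out, 0.008 fully squeezed. Its hook, under the flange, catches under the edge of the unit's bay and is free from about 0.005 (0.007 if the cover is pushed to that side). Spring 2.4 N rising to 5.6 N.
- tab_b (a joint): The same for the tab on the cover's -x side.
- draining_rack: Fixed rack: white base 122 (x) x 84 (y) mm, floor at z = 4 mm, side walls 26 mm high and 76 mm apart inside, two bays of 4 mm wire. Origin: underside; x from front to rear, base from x = -59 to +63 mm. Each bay has a low stop wire in front and a tall hoop behind that leans 20 degrees from vertical towards +x. The rear bay (rear hoop foot at x = 46 mm) is taken by the drying frame.
- front_bay (a point): Middle of the front bay's floor, axes as the rack's. Stop wire: foot at x = -18 mm, 15 mm high. Hoop: foot at x = +18 mm, uprights at y = -18 and +18 mm, leaning 20 degrees to +x, top bar at x = 47, z = 80 mm. The cover stands on the floor between them on a short end, skirt side against the hoop: at a lean of 20 degrees the cover's origin is then about x = 34, y = 0, z = 48 mm from here.
- drying_frame: Loose frame with dark foam, 8 x 56 x 90 mm (x, y, z), drying on end in the rear bay, leaning on the rear hoop. Origin: middle of its lower end; z along its length.
- lab_timer: Bystander: cream timer with coloured keys, 72 x 66 x 21 mm, left front. Origin: centre of its underside.
- fixative: Bystander: brown bottle with white cap, 48 mm across, 85 mm high, left of the rack. Origin: centre of its underside.
- kit_box: Bystander: blue and white upright carton, 30 x 58 x 86 mm, behind the work. Origin: centre of its underside.
Not all that is in view belongs to the job. What is shaped like the cover but yellow is not meant.

How it is judged:
On the way, in this order (a step that is already met when the one before it is completed fails the run):
1. both tabs are squeezed in (each more than 5 mm) while the cover still sits on the unit (value of joint each of tab_a, tab_b above 0.005 m and z of cover in the frame of filter_unit below 0.087 m and horizontal distance between cover and filter_unit below 0.006 m), for 0.1 s.
2. the cover lies flat, tabs up, on the worktop, let go and at rest (height (world z) of cover below 0.006 m and angle between cover's own z axis and vertical below 0.1 rad and contact force between cover and the fingers below 0.1 N and linear speed of cover below 0.03 m/s), for 0.2 s.
At the end, for the whole second after the job is handed in: The cover stands at rest on a short end in the rack's front bay, let go: its length within 37 degrees of vertical, its origin 35 to 70 mm above the rack's underside, -40 to +30 mm from the rack's origin along x and within 20 mm sideways, borne by the rack (angle between the x axis of cover and the z axis of draining_rack, either way round below 0.65 rad and x of cover in the frame of draining_rack between -0.04 and 0.03 m and y of cover in the frame of draining_rack between -0.02 and 0.02 m and z of cover in the frame of draining_rack between 0.035 and 0.07 m and contact force between cover and draining_rack above 0.2 N and linear speed of cover below 0.03 m/s and angular speed of cover below 0.2 rad/s); the robot touches nothing.
It fails at once if the cover is dropped (moves faster than 0.8 m/s while the fingers do not touch it) (contact force between cover and the fingers below 0.02 N and linear speed of cover above 0.8 m/s).
It fails at once if the drying frame is knocked out of its place (moved more than 30 mm) (distance of drying_frame from where it was at the start of the episode above 0.03 m).
It fails at once if a bystander is pushed away (more than 40 mm) (distance of any of lab_timer, fixative, kit_box from where it was at the start of the episode above 0.04 m).
It also fails if it takes over 54 s, if anything falls off the work surface, if the arm or the gripper's body presses on something with over 40 N, if the wrist force passes 120 N, or if a joint passes its speed limit or range.

## Robot

A 7-joint arm with a two-finger parallel gripper is mounted at the origin on a cart in front of the work surface, level with it; the furniture and walls round the work are solid. World frame = base frame: x ahead of the robot, y to its left, z up, the work surface at z = 0. Lengths are in m, angles in rad, forces in N, time in s.
With the tool pointing down it reaches from about 0.35 to 0.9 m from the base axis. Payload 8.1 kg.
Tool frame: the origin (TCP) lies at the very end of the fingers, on their centre line; the grasp point (between the pads) lies 19 mm behind it; z points along the fingers, y is the line along which they close (so a half turn about z gives the same grasp; the last joint's range is limited). The gripper opens to 92 mm and grips with 3 to 60 N. Pads are 19 mm wide; open, the fingers measure 130 mm over their backs; the gripper's body (75 mm by 190 mm) begins 47 mm behind the grasp point.
Start: joints at [-1.216, 0.434, 0.025, 1.573, -0.012, 1.134, -0.075], TCP at [0.276, 0.561, 0.227] pointing down, gripper open.
Joint ranges: [-2.62, 2.62], [-0.44, 2.09], [-1.27, 1.32], [0.08, 2.57], [-1.32, 4.46], [0.12, 2], [-2.74, 2.74]. Speed limits (rad/s): [2.22, 2.22, 3.01, 3.01, 3.14, 3.14, 3.14].

## Interface

Orientations are given as a rotation vector (axis times angle).
In Python, from cell import arm gives the robot as it stands.
- The arm moves only by the shell command python3 -m pendant 'ROWS' [FORCE]. ROWS is a JSON object of lists of equal length, an entry for each row: "slide": the shift along the tool's x, y, z in units of 0.3 m (1.0 is 0.3 m), a list of three; "dr": the turn, a rotation vector about the tool's x, y, z in units of 0.12 rad (1.0 is 0.12 rad), a list of three; "claw": the opening, from 0 (shut) to 1 (fully open). In form: {"slide": [[tx, ty, tz], ...], "dr": [[ax, ay, az], ...], "claw": [claw, ...]}. A call has 1 to 10 rows; each row shifts and turns the commanded pose from where the row before left it, along the tool's axes as they then stand; what a row does not reach is not made up. A row lasts 1/10 s, in which the tool goes at most 50 mm and 8.59 degrees, less where a joint would pass 70% of its speed; a pose out of reach is approached as far as the arm can. A call with a number of a shift or a turn outside -1 to 1 is refused whole. A call with a gripper value outside its range is refused whole. The fingers move at their own pace and stop on an object; FORCE is the grip in N (left out, the last holds). Time passes only in rows, so rows that do not move let the fingers close. It gives the time, the measured TCP pose, the force, the opening and the grip force at its end, in the units of the state.
- arm.observe(): the state, without advancing time (a new reading comes with each control period).
- arm.get_image(name): name is "side" or "top" or "wrist"; returns the picture (384x512x3 uint8, red, green, blue); there is no depth.
- arm.calibration(name): a dict with "K" (3x3 intrinsics, pixels), "dist" ([k1, k2, p1, p2, k3] as OpenCV has them; the pictures are not rectified), "xyz" and "orientation" of the camera in the world. Camera axes: x right, y up, looking along -z (the intrinsics and any distortion apply to the point x, -y, -z); pixel columns grow to the right and rows downward; lengths in m; the calibration is good to about 2 mm. A picture is of the moment at which its call begins: read the wrist's pose just before it. calibration takes no time and is no camera call; for the wrist camera it gives the pose at the moment of the call.
- arm.sign_off(): hands the job in; it is judged then, once.
The state is a dict: "clock": time; "joints": joint angles; "dq": joint speeds; "joint_efforts": joint torques, N m; "position": TCP position; "ee_rot": TCP orientation; "force": force on the tool from outside, world axes, zero at the start; "ft_torque": the same for the moment, N m; "width": opening from 0.0 (shut) to 1.0 (fully open); "gripper_force": force on a finger pad.
Only numpy, scipy, OpenCV 4.12 (cv2) and the standard library are available. Lean on these libraries where they do the work, as an engineer would, in place of code of your own. Each camera call takes 0.05 s, during which the arm holds its last target. There are 200 camera calls.

## Working session

There is one attempt and no reset: what is moved stays moved. The work goes in short steps, Python scripts to look and compute and a shell command to move; the robot and the scene stay as the last step left them, time stands still between calls to the robot, and variables do not carry over. Pictures are saved under pics/ and viewed, at most 10 in all, crops included, and the job is handed in when it is done.

```bash
mkdir -p pics; ls
cat > h.py <<'E'
import numpy as np, cv2, json
from scipy.spatial.transform import Rotation as R
from cell import arm
def cam(n):
    c=arm.calibration(n); o=np.array(c["orientation"],float)
    M=o if o.shape==(3,3) else (R.from_rotvec(o) if o.size==3 else R.from_quat(o)).as_matrix()
    return np.array(c["K"],float),np.array(c["dist"],float),np.array(c["xyz"],float),M
def ray(c,uv):
    K,d,p,M=c
    q=cv2.undistortPoints(np.array(uv,float).reshape(-1,1,2),K,d).reshape(-1,2)
    v=np.c_[q[:,0],-q[:,1],-np.ones(len(q))]@M.T
    return p,v/np.linalg.norm(v,axis=1)[:,None]
def onz(c,uv,z):
    p,v=ray(c,uv); return p+v*((z-p[2])/v[:,2])[:,None]
def proj(c,X):
    K,d,p,M=c
    x=(np.array(X,float).reshape(-1,3)-p)@M*[1,-1,-1]
    return cv2.projectPoints(x,np.zeros(3),np.zeros(3),K,d)[0].reshape(-1,2)
def tri(c1,uv1,c2,uv2):
    p,v=ray(c1,uv1);q,w=ray(c2,uv2);v=v[0];w=w[0]
    s=np.linalg.lstsq(np.c_[v,-w],q-p,rcond=None)[0]
    a=p+s[0]*v;b=q+s[1]*w
    return (a+b)/2,np.linalg.norm(a-b)
def snap(n,f):
    im=arm.get_image(n)[:,:,::-1].copy(); cv2.imwrite("pics/"+f+".png",im); return im
E
python3 - <<'E'
from h import *
print(arm.observe())
for n in("top","side","wrist"): print(n,arm.calibration(n)); snap(n,n+"0")
E
```

```text
pics
{'clock': 0.0, 'joints': array([-1.21562149,  0.43521504,  0.02498967,  1.57408427, -0.01162308,
        1.13398648, -0.0750981 ]), 'dq': array([ 1.28731014e-03,  2.52086309e-03, -3.00035531e-05, -1.58002573e-03,
        7.43378191e-04, -7.85480991e-04, -3.97970383e-04]), 'joint_efforts': array([ 1.07651871e-03, -6.67858171e+01,  9.85381790e-01, -3.14450562e+01,
       -6.04390819e-02,  4.27921931e-02,  1.62728306e-04]), 'position': array([0.27605173, 0.56017338, 0.22595505]), 'ee_rot': array([-7.12899049e-01, -3.05940363e+00,  2.40490702e-03]), 'force': array([-0.56027267,  0.22257441, -0.94712321]), 'ft_torque': array([-0.03584711,  0.01732389,  0.00577287]), 'gripper_force': 0.0, 'width': 0.9982749875984682}
top {'K': array([[453.68005641,   0.        , 255.81499383],
       [  0.        , 453.68005641, 187.84649161],
       [  0.        ,   0.        ,   1.        ]]), 'dist': array([-0.10019928,  0.        ,  0.        ,  0.        ,  0.        ]), 'xyz': array([0.45977825, 0.36300968, 1.11150214]), 'orientation': array([ 0.08430338, -0.05183436, -1.57556847])}
side {'K': array([[467.01499787,   0.        , 254.12142071],
       [  0.        , 467.01499787, 190.87743671],
       [  0.        ,   0.        ,   1.        ]]), 'dist': array([-0.18550761,  0.        ,  0.        ,  0.        ,  0.        ]), 'xyz': array([0.08012458, 1.31926133, 0.51707326]), 'orientation': array([ 0.32832469, -1.54429996, -2.25119903])}
wrist {'K': array([[297.66125917,   0.        , 260.69518814],
       [  0.        , 297.66125917, 193.85993431],
       [  0.        ,   0.        ,   1.        ]]), 'dist': array([-0.01686839,  0.        ,  0.        ,  0.        ,  0.        ]), 'xyz': array([0.21027268, 0.59297437, 0.38528073]), 'orientation': array([-0.24891482, -0.15262546,  1.10544709])}
```

View pics/top0.png

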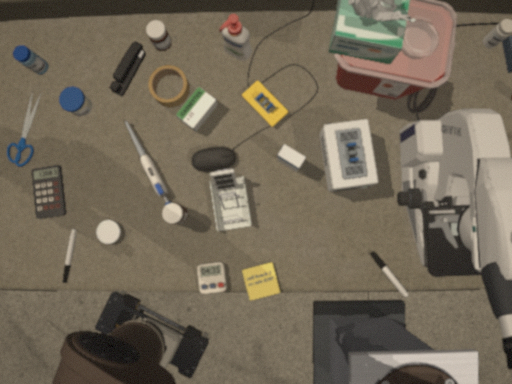

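View pics/side0.png

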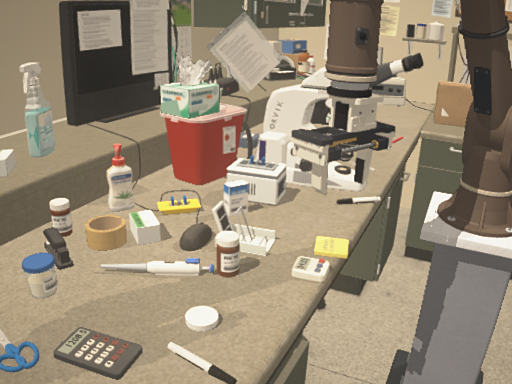

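Top view: the unit is at about (349,155) with its two blue tabs, the rack at (230,203) with the frame at its far end. The yellow decoy is at (265,103) and the timer at (212,277). Next I zoom in on both.

Run:
```python
from h import *
t=cv2.imread("pics/top0.png"); s=cv2.imread("pics/side0.png")
a=cv2.resize(t[110:200,310:390],None,fx=5,fy=5,interpolation=2)
b=cv2.resize(t[160:240,200:260],None,fx=6,fy=5.625,interpolation=2)
cv2.imwrite("pics/c1.png",np.hstack([a,b]))
a=cv2.resize(s[140:215,220:300],None,fx=5,fy=5,interpolation=2)
b=cv2.resize(s[195:270,205:285],None,fx=5,fy=5,interpolation=2)
cv2.imwrite("pics/c2.png",np.hstack([a,b]))
c=cam("top")
print(onz(c,[(349,155),(230,203),(243,182),(212,277),(260,282),(390,272),(174,213)],0.0).round(3))
```

```text
[[0.636 0.155 0.   ]
 [0.519 0.449 0.   ]
 [0.571 0.417 0.   ]
 [0.339 0.494 0.   ]
 [0.327 0.377 0.   ]
 [0.348 0.06  0.   ]
 [0.495 0.588 0.   ]]
```

View pics/c1.png

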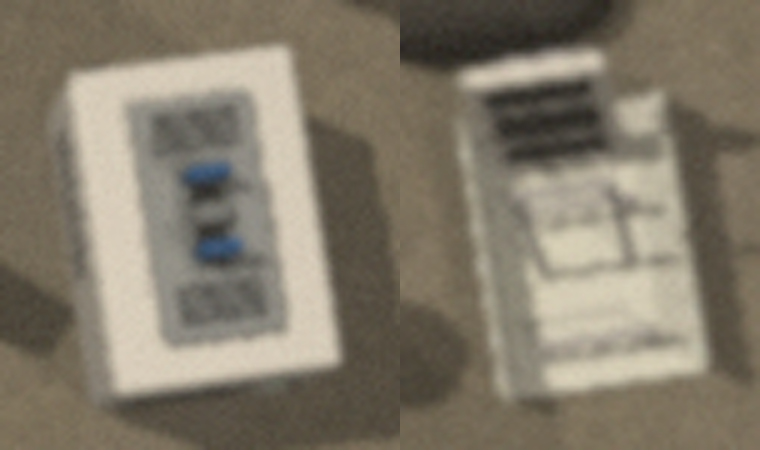

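View pics/c2.png

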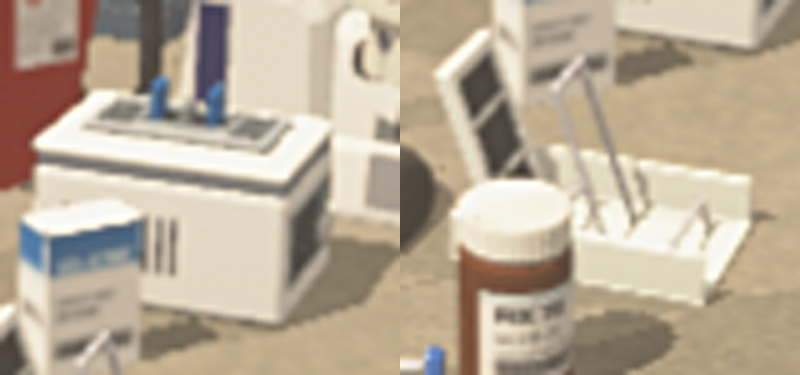

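The crops show the unit's long axis running nearly along world x, with the blue tabs at about (351,145) and (354,159) in the full top picture. The rack's hoop and frame lean away from the robot (+x). The brown bottle stands just left of the rack.

Run:
```python
from h import *
t=cv2.imread("pics/top0.png"); s=cv2.imread("pics/side0.png"); ct,cs=cam("top"),cam("side")
def blobs(im,x0,y0,x1,y1,f,m=6):
    sub=im[y0:y1,x0:x1]; k=f(cv2.cvtColor(sub,cv2.COLOR_BGR2HSV).astype(int)).astype(np.uint8)
    n,l,st,ce=cv2.connectedComponentsWithStats(k)
    return [(ce[i]+[x0,y0],st[i,4],k) for i in range(1,n) if st[i,4]>=m]
blue=lambda h:(h[...,0]>95)&(h[...,0]<125)&(h[...,1]>100)&(h[...,2]>60)
bt=blobs(t,330,130,370,175,blue); bs=blobs(s,240,150,275,172,blue)
print([(b[0].round(1),b[1]) for b in bt],[(b[0].round(1),b[1]) for b in bs])
T=sorted([b[0] for b in bt],key=lambda p:p[1]); S=sorted([b[0] for b in bs],key=lambda p:p[0])
if len(T)==2 and len(S)==2:
    P=[tri(ct,T[i],cs,S[i]) for i in(0,1)]
    print(P)
    d=P[0][0]-P[1][0]; print("yaw",np.degrees(np.arctan2(d[1],d[0])),"mid",(P[0][0]+P[1][0])/2)
for nm,(x0,y0,x1,y1),z,lo in (("unit",(315,112,385,198),.095,165),("rackbase",(208,175,252,235),.004,150)):
    k=((t[y0:y1,x0:x1].min(2)>lo)*255).astype(np.uint8)
    c=max(cv2.findContours(k,0,2)[0],key=cv2.contourArea).reshape(-1,2)+[x0,y0]
    X=onz(ct,c,z)[:,:2]; r=cv2.minAreaRect((X*1000).astype(np.float32)); print(nm,r)
```

```text
[(array([350.6, 144.4]), np.int32(12)), (array([353.2, 158.9]), np.int32(16))] [(array([251.2, 158.4]), np.int32(9)), (array([262.4, 160.2]), np.int32(16))]
[(array([0.64234005, 0.17200349, 0.11469352]), np.float64(0.0007016509495377746)), (array([0.60965992, 0.16673118, 0.11342234]), np.float64(0.0003161218801525465))]
yaw 9.164616317205857 mid [0.62599998 0.16936733 0.11405793]
unit ((625.5863647460938, 169.87225341796875), (144.4717254638672, 100.3078842163086), 7.628092288970947)
rackbase ((494.3515930175781, 436.82763671875), (69.26510620117188, 64.25331115722656), 9.512807846069336)
```

```bash
python3 -m pendant '{"slide":[[0,0,-0.1],[0,0,-0.1]],"dr":[[0,0,1],[0,0,1]],"claw":[1,1]}'
```

```text
clock: 0.35
position: [0.276, 0.5598, 0.2863]
ee_rot: [-1.081, -2.95, 0.005]
force: [0.4, -0.1, -0.0]
width: 1.002
gripper_force: 0.0
```

```bash
python3 -m pendant '{"slide":[[0,0,0],[0,0,0],[0,0,0],[0,0,0],[0,0,0],[0,0,0],[-0.13,0.088,0],[-0.13,0.088,0],[-0.13,0.088,0],[-0.13,0.088,0]],"dr":[[0,0,1],[0,0,1],[0,0,1],[0,0,1],[0,0,1],[0,0,1],[0,0,0],[0,0,0],[0,0,0],[0,0,0]],"claw":[1,1,1,1,1,1,1,1,1,1]}'
cat >> h.py <<'E'
def pose():
    s=arm.observe(); return np.array(s["position"]),R.from_rotvec(s["ee_rot"]),s
def go(target,h=None,pitch=0):
    "units of slide/dr from the measured pose to target; pitch>0 tips fingers towards heading of -x tool"
    p,r,s=pose()
    print("now",p.round(4),"h",np.degrees(np.arctan2(*r.as_matrix()[[1,0],1])).round(2),"zaxis",r.as_matrix()[:,2].round(3))
    print("slide",(r.inv().apply(np.array(target)-p)/0.3).round(3))
    if h is not None:
        a=np.radians(h); y=[np.cos(a),np.sin(a),0]; z=[0,0,-1]; M=np.c_[np.cross(y,z),y,z]
        T=R.from_matrix(M)*R.from_euler("y",pitch,degrees=True)
        print("dr",((r.inv()*T).as_rotvec()/0.12).round(3))
E
python3 -c "
from h import *
go([.626,.17,.25],7.9); print(pose()[2]['joints'].round(3))"
```

```text
clock: 1.35
position: [0.4052, 0.421, 0.2866]
ee_rot: [2.045, 2.385, -0.0]
force: [1.0, -0.2, 1.2]
width: 1.001
gripper_force: 0.0
now [0.4052 0.421  0.2866] h 8.78 zaxis [-0. -0. -1.]
slide [-0.939  0.6    0.122]
dr [-0.002  0.001  0.129]
[-1.109  0.327  0.291  1.604 -0.098  1.226 -0.646]
```

```bash
python3 -m pendant '{"slide":[[-0.13,0.085,0.01],[-0.13,0.085,0.02],[-0.13,0.085,0.02],[-0.13,0.085,0.02],[-0.13,0.085,0.02],[-0.13,0.085,0.02],[-0.07,0.04,0],[0,0,0]],"dr":[[0,0,0.1],[0,0,0],[0,0,0],[0,0,0],[0,0,0],[0,0,0],[0,0,0],[0,0,0]],"claw":[1,1,1,1,1,1,1,1]}'
python3 -c "
from h import *
go([.626,.17,.25],7.9); print(pose()[2]['joints'].round(3))
im=snap('wrist','w1')"
```

```text
clock: 2.15
position: [0.6061, 0.1883, 0.2532]
ee_rot: [2.066, 2.363, -0.003]
force: [0.4, -0.9, 0.4]
width: 1.002
gripper_force: 0.0
now [0.6061 0.1883 0.2532] h 7.67 zaxis [ 0.    -0.003 -1.   ]
slide [-0.069  0.058  0.011]
dr [ 0.001  0.024 -0.033]
[-0.644  0.443  0.385  1.532 -0.171  1.2   -0.097]
```

View pics/w1.png

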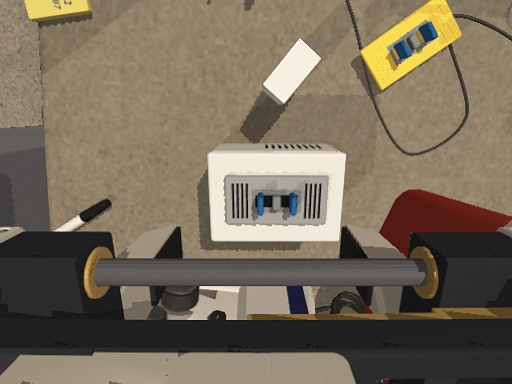

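Wrist view: the unit is in the middle, with its blue tabs at (261,204) and (293,204) and the white top's corners at roughly (209,153) to (344,240). I measure from here, then again from a second place.

```bash
cat >> h.py <<'E'
def mask_blue(im):
    h=cv2.cvtColor(im,cv2.COLOR_BGR2HSV).astype(int)
    return ((h[...,0]>95)&(h[...,0]<125)&(h[...,1]>110)&(h[...,2]>50)).astype(np.uint8)
def blobs(k,m=15):
    n,l,st,ce=cv2.connectedComponentsWithStats(k)
    return [(ce[i].round(2),st[i]) for i in range(1,n) if st[i,4]>=m]
def tabs(im,near,rad=60):
    B=[b for b in blobs(mask_blue(im)) if np.linalg.norm(b[0]-near)<rad]
    return sorted(B,key=lambda b:-b[1][4])[:2]
def whiterect(im,c,seed,z,lo=170):
    k=(im.min(2)>lo).astype(np.uint8)
    l=cv2.connectedComponents(k)[1]; k=(l==l[seed[1],seed[0]]).astype(np.uint8)
    q=max(cv2.findContours(k,0,1)[0],key=cv2.contourArea).reshape(-1,2)
    return q,cv2.minAreaRect((onz(c,q,z)[:,:2]*1000).astype(np.float32))
E
python3 - <<'E'
from h import *
c=cam("wrist"); im=cv2.imread("pics/w1.png")
B=tabs(im,(277,204)); print(B)
np.savez("v1.npz",uv=np.array(sorted([b[0].tolist() for b in B])),K=c[0],d=c[1],p=c[2],M=c[3])
print(onz(c,[b[0] for b in B],.115))
print(whiterect(im,c,(215,200),.095)[1])
k=cv2.inRange(im,(110,110,110),(175,175,175))
sub=np.zeros_like(k); sub[165:235,215:338]=k[165:235,215:338]
q=max(cv2.findContours(sub,0,1)[0],key=cv2.contourArea).reshape(-1,2)
print("flange",cv2.minAreaRect((onz(c,q,.101)[:,:2]*1000).astype(np.float32)))
E
```

```text
[(array([292.49, 203.42]), array([289, 193,   8,  22, 153], dtype=int32)), (array([259.86, 203.38]), array([257, 193,   7,  22, 138], dtype=int32))]
[[0.64085607 0.17443592 0.115     ]
 [0.60694079 0.16982565 0.115     ]]
((624.3391723632812, 172.8234100341797), (147.9229736328125, 103.3089599609375), 7.795887470245361)
flange ((623.9866333007812, 170.86904907226562), (112.2379379272461, 57.31253433227539), 7.802413463592529)
```

```bash
python3 -m pendant '{"slide":[[-0.06,0.055,0.03],[0,0,0],[0,0,0]],"dr":[[0,0,0],[0,0,0],[0,0,0]],"claw":[0.8,0.8,0.8]}'
python3 - <<'E'
from h import *
go([.626,.17,.25],7.9); c=cam("wrist"); im=snap("wrist","w2")
B=tabs(im,proj(c,[.626,.17,.115])[0]); print(B)
v=np.load("v1.npz"); c1=(v["K"],v["d"],v["p"],v["M"])
for a,b in zip(v["uv"],sorted([b[0].tolist() for b in B])): print(tri(c1,a,c,b))
print(onz(c,[b[0] for b in B],.115))
s=proj(c,[.57,.19,.095])[0].astype(int);print(s, whiterect(im,c,s,.095)[1])
E
```

```text
clock: 2.5
position: [0.6221, 0.1792, 0.2444]
ee_rot: [-2.058, -2.372, 0.001]
force: [0.1, 1.2, 0.1]
width: 0.811
gripper_force: 0.0
now [0.6221 0.1792 0.2444] h 8.13 zaxis [-0.001  0.    -1.   ]
slide [-0.032  0.009 -0.019]
dr [-0.009 -0.004  0.033]
[(array([279.45, 196.61]), array([276, 186,   8,  23, 161], dtype=int32)), (array([245.59, 195.92]), array([242, 185,   8,  23, 153], dtype=int32))]
(array([0.60843728, 0.15409846, 0.06892945]), np.float64(0.002284259402730272))
(array([0.64866812, 0.15702836, 0.06168305]), np.float64(0.0027387362007279224))
[[0.64249484 0.1707027  0.115     ]
 [0.60852051 0.16659921 0.115     ]]
[212 164] ((625.7269287109375, 169.28016662597656), (148.02548217773438, 103.7874526977539), 7.4287800788879395)
```

```bash
python3 -m pendant '{"slide":[[-0.03,0.008,0.1],[0,0,0.1],[0,0,0.1],[0,0,0.05],[0,0,0],[0,0,0]],"dr":[[0,0,0],[0,0,0],[0,0,0],[0,0,0],[0,0,0],[0,0,0]],"claw":[0.65,0.65,0.65,0.65,0.65,0.65]}' 15
python3 - <<'E'
from h import *
go([.6255,.17,.104],7.8); c=cam("wrist"); im=snap("wrist","w3")
B=tabs(im,proj(c,[.626,.17,.115])[0]); print(B); print(onz(c,[b[0] for b in B],.115)); print(pose()[2]["width"])
E
```

```text
clock: 3.15
position: [0.6268, 0.1703, 0.1408]
ee_rot: [2.058, 2.373, 0.002]
force: [-0.2, -0.6, 0.9]
width: 0.65
gripper_force: 0.0
now [0.6268 0.1703 0.1408] h 8.12 zaxis [ 0.001  0.001 -1.   ]
slide [-0.    -0.005  0.123]
dr [ 0.009 -0.004  0.046]
[(array([232.56, 225.6 ]), array([227, 208,  12,  37, 388], dtype=int32)), (array([283.87, 226.06]), array([278, 208,  13,  38, 385], dtype=int32))]
[[0.60848343 0.1666026  0.115     ]
 [0.64241418 0.17106935 0.115     ]]
0.6540285310536075
```

View pics/w3.png

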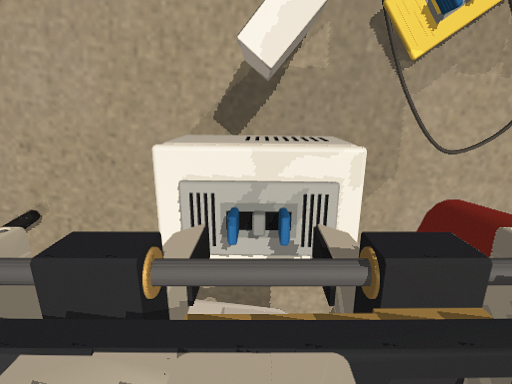

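The fingers straddle the tabs at (232,226) and (284,226), evenly spaced. The positions agree with the higher view, which confirms the assumed tab height. Next I go down and squeeze.

```bash
python3 -m pendant '{"slide":[[-0.003,-0.004,0.06],[0,0,0.06],[0,0,0],[0,0,0],[0,0,0],[0,0,0],[0,0,0],[0,0,0],[0,0,0]],"dr":[[0,0,0],[0,0,0],[0,0,0],[0,0,0],[0,0,0],[0,0,0],[0,0,0],[0,0,0],[0,0,0]],"claw":[0.65,0.65,0.65,0.15,0.15,0.15,0.15,0.15,0.15]}' 20
python3 -c "
from h import *
go([.6255,.17,.104],7.8)"
```

```text
clock: 4.1
position: [0.6262, 0.1687, 0.1051]
ee_rot: [2.059, 2.372, 0.003]
force: [-1.2, -0.6, 8.1]
width: 0.25
gripper_force: 20.0
now [0.6262 0.1687 0.1051] h 8.07 zaxis [ 0.002  0.001 -1.   ]
slide [ 0.005 -0.002  0.004]
dr [ 0.017 -0.005  0.039]
```

```bash
python3 -m pendant '{"slide":[[0,0,0],[0,0,-0.02],[0,0,-0.03],[0,0,-0.05],[0,0,-0.1],[0,0,-0.1],[0,0,0]],"dr":[[0,0,0],[0,0,0],[0,0,0],[0,0,0],[0,0,0],[0,0,0],[0,0,0]],"claw":[0.15,0.15,0.15,0.15,0.15,0.15,0.15]}' 25
python3 - <<'E'
from h import *
go([.39,.27,.15],7.8); c=cam("wrist"); im=snap("wrist","w4"); print(pose()[2]["joints"].round(2))
B=tabs(im,proj(c,pose()[0])[0],90); print(B)
E
```

```text
clock: 4.8
position: [0.6281, 0.1688, 0.1993]
ee_rot: [2.057, 2.369, 0.011]
force: [1.7, -0.8, -0.4]
width: 0.245
gripper_force: 25.0
now [0.6281 0.1688 0.1993] h 8.05 zaxis [ 0.008  0.002 -1.   ]
slide [ 0.445 -0.74   0.159]
dr [ 0.066 -0.012  0.037]
[-0.59  0.51  0.37  1.57 -0.2   1.09 -0.03]
[(array([276.38, 241.92]), array([271, 225,  12,  34, 385], dtype=int32)), (array([244.72, 242.02]), array([239, 225,  12,  34, 381], dtype=int32))]
```

View pics/w4.png

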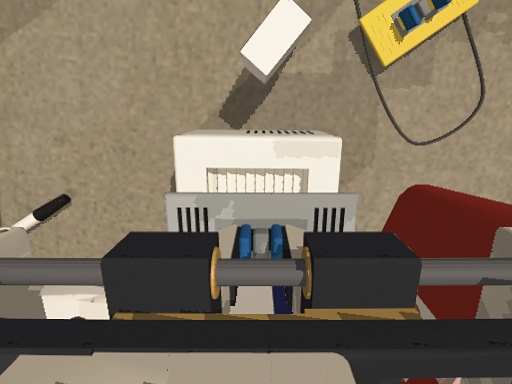

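The cover hangs level in the fingers and the unit's bay is open at (257,181). Next I carry it over to the bare worktop.

```bash
python3 -m pendant '{"slide":[[0.074,-0.123,0],[0.074,-0.123,0],[0.074,-0.123,0],[0.074,-0.123,0],[0.074,-0.123,0.05],[0.074,-0.123,0.08],[0,0,0.1],[0,0,0.1],[0,0,0.1],[0,0,0]],"dr":[[0.06,0,0],[0,0,0],[0,0,0],[0,0,0],[0,0,0],[0,0,0],[0,0,0],[0,0,0],[0,0,0],[0,0,0]],"claw":[0.15,0.15,0.15,0.15,0.15,0.15,0.15,0.15,0.15,0.15]}' 25
python3 -c "
from h import *
go([.39,.27,.022],7.8); print(pose()[2]['joints'].round(2))"
```

```text
clock: 5.85
position: [0.384, 0.2673, 0.0631]
ee_rot: [-2.056, -2.369, 0.02]
force: [-1.3, -0.1, -1.7]
width: 0.249
gripper_force: 25.0
now [0.384  0.2673 0.0631] h 8.09 zaxis [-0.012 -0.006 -1.   ]
slide [0.007 0.023 0.137]
dr [-0.108  0.034  0.043]
[-0.93  0.42  0.27  2.13 -0.19  0.63 -0.38]
```

```bash
python3 -m pendant '{"slide":[[0,0,0.06],[0,0,0.05],[0,0,0.015],[0,0,0],[0,0,0]],"dr":[[-0.1,0,0],[0,0,0],[0,0,0],[0,0,0],[0,0,0]],"claw":[0.15,0.15,0.15,0.15,0.15]}'
python3 -c "
from h import *
go([.39,.27,.022],7.8)"
```

```text
clock: 6.35
position: [0.3871, 0.2695, 0.0295]
ee_rot: [2.058, 2.37, 0.007]
force: [-0.2, -0.7, -1.1]
width: 0.247
gripper_force: 25.0
now [0.3871 0.2695 0.0295] h 8.06 zaxis [ 0.006  0.001 -1.   ]
slide [0.    0.01  0.025]
dr [ 0.047 -0.006  0.038]
```

```bash
python3 -m pendant '{"slide":[[0,0,0.012],[0,0,0.006],[0,0,0.006],[0,0,0]],"dr":[[0.04,0,0],[0,0,0],[0,0,0],[0,0,0]],"claw":[0.15,0.15,0.15,0.15]}'
python3 -c "
from h import *
go([.39,.27,.022],7.8)"
```

```text
clock: 6.75
position: [0.3869, 0.2694, 0.022]
ee_rot: [-2.06, -2.372, -0.001]
force: [-1.8, -0.9, 8.9]
width: 0.252
gripper_force: 25.0
now [0.3869 0.2694 0.022 ] h 8.06 zaxis [ 0.     0.001 -1.   ]
slide [ 0.001  0.011 -0.   ]
dr [ 0.004 -0.006  0.038]
```

Contact felt at the expected height. I let go and rise.

```bash
python3 -m pendant '{"slide":[[0,0,0],[0,0,0],[0,0,0],[0,0,0],[0,0,-0.08],[0,0,-0.16],[0,0,-0.16],[0,0,-0.16],[0,0,0]],"dr":[[0,0,0],[0,0,0],[0,0,0],[0,0,0],[0,0,0],[0,0,0],[0,0,0],[0,0,0],[0,0,0]],"claw":[0.35,0.65,0.65,0.65,0.65,0.9,1,1,1]}'
python3 - <<'E'
from h import *
go([.39,.27,.16],98); c=cam("wrist"); im=snap("wrist","w5"); 
B=tabs(im,proj(c,[.39,.27,.03])[0],90); print(B); X=onz(c,[b[0] for b in B],.031); print(X)
t=snap("top","t5"); ct=cam("top"); B=tabs(t,proj(ct,[.39,.27,.03])[0],30); print(B, onz(ct,[b[0] for b in B],.031))
E
```

```text
clock: 7.65
position: [0.3893, 0.2711, 0.1949]
ee_rot: [2.059, 2.372, 0.015]
force: [0.5, -0.5, -1.2]
width: 0.948
gripper_force: 0.0
now [0.3893 0.2711 0.1949] h 8.06 zaxis [ 0.007  0.007 -1.   ]
slide [-0.005  0.001  0.116]
dr [ 8.800e-02  1.200e-02 -1.308e+01]
[(array([241.66, 180.37]), array([238, 171,   8,  20, 130], dtype=int32)), (array([272.73, 180.54]), array([270, 171,   7,  20, 123], dtype=int32))]
[[0.36997477 0.2667191  0.031     ]
 [0.40428697 0.27130019 0.031     ]]Traceback (most recent call last):
  File "<stdin>", line 4, in <module>
  File "h.py", line 14, in onz
    p,v=ray(c,uv); return p+v*((z-p[2])/v[:,2])[:,None]
        ~~~^^^^^^
  File "h.py", line 10, in ray
    q=cv2.undistortPoints(np.array(uv,float).reshape(-1,1,2),K,d).reshape(-1,2)
      ~~~~~~~~~~~~~~~~~~~^^^^^^^^^^^^^^^^^^^^^^^^^^^^^^^^^^^^^^^^
cv2.error: OpenCV(4.12.0) /io/opencv/modules/calib3d/src/undistort.dispatch.cpp:347: error: (-215:Assertion failed) CV_IS_MAT(_src) && CV_IS_MAT(_dst) && (_src->rows == 1 || _src->cols == 1) && (_dst->rows == 1 || _dst->cols == 1) && _src->cols + _src->rows - 1 == _dst->rows + _dst->cols - 1 && (CV_MAT_TYPE(_src->type) == CV_32FC2 || CV_MAT_TYPE(_src->type) == CV_64FC2) && (CV_MAT_TYPE(_dst->type) == CV_32FC2 || CV_MAT_TYPE(_dst->type) == CV_64FC2) in function 'cvUndistortPointsInternal'
```

View pics/w5.png

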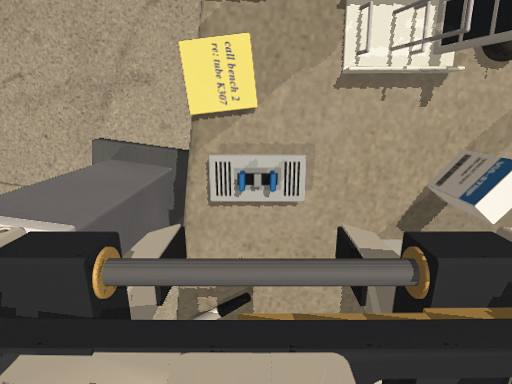

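The cover lies flat on the worktop: tabs at (242,180) and (273,180), centre about (0.3875, 0.269), yaw 7.6°. The rack is at the top right of the view. I turn the wrist so the camera ends up on the far side, then look at the rack.

```bash
Z='[0,0,-0.03]'; python3 -m pendant '{"slide":[[0,0,-0.03],[0,0,-0.03],[0,0,-0.03],[0,0,-0.03],[0,0,-0.03],[0,0,0],[0,0,0],[0,0,0],[0,0,0],[0,0,0]],"dr":[[0,0,1],[0,0,1],[0,0,1],[0,0,1],[0,0,1],[0,0,1],[0,0,1],[0,0,1],[0,0,1],[0,0,1]],"claw":[1,1,1,1,1,1,1,1,1,1]}'
python3 -m pendant '{"slide":[[0,0,0],[0,0,0],[0,0,0],[0,0,0]],"dr":[[0,0,1],[0,0,1],[0,0,1],[0,0,0]],"claw":[1,1,1,1]}'
python3 -c "
from h import *
go([.42,.42,.28],-82.3); print(pose()[2]['joints'].round(2))"
```

```text
clock: 8.75
position: [0.3857, 0.2685, 0.2326]
ee_rot: [3.039, 0.787, -0.004]
force: [-0.4, 0.6, 0.5]
width: 0.999
gripper_force: 0.0
clock: 9.15
position: [0.3858, 0.2686, 0.2328]
ee_rot: [3.13, 0.235, -0.003]
force: [0.3, -0.8, -0.3]
width: 1.001
gripper_force: 0.0
now [0.3858 0.2686 0.2328] h -81.41 zaxis [-0.002 -0.003 -1.   ]
slide [ 0.188 -0.482 -0.159]
dr [0.019 0.018 0.129]
[-1.22  0.18  0.59  1.96 -0.12  1.04 -2.  ]
```

```bash
python3 -m pendant '{"slide":[[0.047,-0.12,-0.04],[0.047,-0.12,-0.04],[0.047,-0.12,-0.04],[0.047,-0.12,-0.04],[0,0,0],[0,0,0]],"dr":[[0,0,0.13],[0,0,0],[0,0,0],[0,0,0],[0,0,0],[0,0,0]],"claw":[1,1,1,1,1,1]}'
python3 - <<'E'
from h import *
go([.42,.42,.28],-82); c=cam("wrist"); im=snap("wrist","w6"); np.savez("v6.npz",K=c[0],d=c[1],p=c[2],M=c[3])
E
```

```text
clock: 9.75
position: [0.422, 0.4197, 0.2807]
ee_rot: [3.131, 0.219, -0.002]
force: [-0.3, -1.0, -0.4]
width: 0.998
gripper_force: 0.0
now [0.422  0.4197 0.2807] h -81.99 zaxis [-0.001 -0.003 -1.   ]
slide [-0.007 -0.002  0.002]
dr [0.02  0.011 0.002]
```

View pics/w6.png

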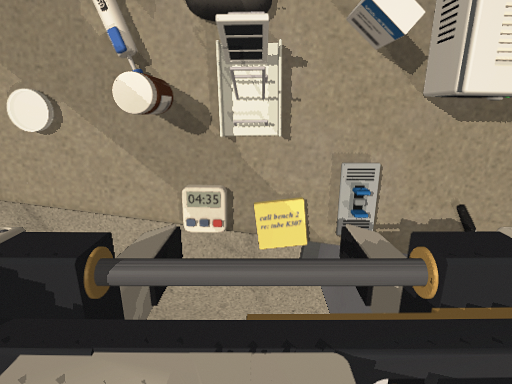

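Wrist view: the rack spans columns 218 to 282, with its front edge at row 136 and the hoop bar near row 68. The bottle cap is at (129,92) and the cover at (358,198).

Run:
```python
from h import *
im=cv2.imread("pics/w6.png"); v=np.load("v6.npz"); c=(v["K"],v["d"],v["p"],v["M"])
g=im.min(2).astype(int)
k=g>125
L=[];Rr=[]
for r in range(80,134,6):
    cols=np.where(k[r,205:295])[0]+205; print(r,cols.min(),cols.max(),g[r,214:290:2])
for u in (225,235,250,265,277): print("col",u,g[122:144,u])
for nm,uv,z in (("frontL",(220,136.5),.0),("frontR",(282,135.5),.0),("frontLtop",(220,136.5),.026),("frontRtop",(282,135.5),.026),("backR",(280,42),.026),("cap",(129,92),.085),("cap2",(145,92),.0)):
    print(nm,onz(c,[uv],z).round(4))
```

```text
80 217 281 [ 97  87 209 122 119 141 116 140 129 113  92 189 133 199 153 187 199 152
 175 174 152 189 198 156 110  96  90 198 125 169 174 198 129 205  73  72
  72  72]
86 218 281 [ 93  93 196 132 115 140 140 130 113 223 106 138 219 217 216 217 217 217
 218 219 209 194 209 219 117  87 220 197 194 194 194 196 128 203  72  68
  70  73]
92 218 280 [ 95  94 200 162 105 142 140 141 140 209 174  89 207 217 217 217 218 215
 217 218 217 218 198 195 112  88 220 219 193 194 195 197  94 142  70  71
  70  70]
98 218 280 [ 94  94 154 171  96 140 140 140 140 207 218 139 105 135 138 137 137 138
 137 136 135 134 137 137  92 104 137 119 114 115 114 113 121 189  67  69
  68  71]
104 219 280 [100  98 118 194  99 137 140 140 139 134 218 215 217 216 217 217 217 217
 217 218 217 216 216 217 217 217 217 219 193 193 194 197 131 188  70  68
  69  70]
110 219 280 [ 96  97  85 196 104 136 138 141 139 174 220 218 218 218 217 217 217 218
 207 216 205 218 202 217 216 215 215 197 192 193 194 196 132 190  72  70
  71  70]
116 219 280 [ 95  93  85 207 114 134 137 132 116 120 220 217 217 218 217 218 218 217
 217 217 21
[... 426 characters left out ...]
37 138 136 137 136 137 137 136 137 136 138 112  75  82  94  93
  92  95  95  97]
col 235 [143  95  88  97 184 221 217 216 215 217 217 218 223 158  72  65  66  67
  65  65  84 100]
col 250 [162 146 137 135 182 214 215 215 216 215 215 217 210 139  86 104 106 105
 108 108 110 110]
col 265 [125  85  87 109 179 214 216 215 215 215 214 217 206 133  87 104 102 102
 108 111 110 106]
col 277 [171 171 171 171 170 171 170 171 155 146 148 160 156 123 104 107 109 109
 109 108 108 108]
frontL [[0.4494 0.4824 0.    ]]
frontR [[0.4634 0.3931 0.    ]]
frontLtop [[0.4521 0.4793 0.026 ]]
frontRtop [[0.4652 0.3953 0.026 ]]
backR [[0.5804 0.4163 0.026 ]]
cap [[0.4935 0.5798 0.085 ]]
cap2 [[0.4964 0.5932 0.    ]]
```

```bash
cat >> h.py <<'E'
RO=np.array([.5172,.447,0.]); RY=9.3
def rk(X,f=0): return RO+R.from_euler("z",RY,degrees=True).apply(np.array(X,float).reshape(-1,3)+[f,0,0])
E
python3 - <<'E'
from h import *
v=np.load("v6.npz"); c=(v["K"],v["d"],v["p"],v["M"]); ct=cam("top")
f=-.025
base=rk([[-.059,-.042,.026],[-.059,.042,.026],[.063,.042,.026],[.063,-.042,.026]])
b0=base.copy(); b0[:,2]=0.0
hoop=rk([[.018,-.018,.004],[.047,-.018,.084],[.047,.018,.084],[.018,.018,.004]],f)
stop=rk([[-.018,-.018,.004],[-.018,-.018,.019],[-.018,.018,.019],[-.018,.018,.004]],f)
out=[]
for cc,n,(x0,y0,x1,y1) in ((c,"w6",(205,5,295,145)),(ct,"t5",(200,162,260,240))):
    im=cv2.imread(f"pics/{n}.png")[y0:y1,x0:x1]; s=590/(y1-y0)
    im=cv2.resize(im,None,fx=s,fy=s,interpolation=2)
    raw=im.copy() if n=="w6" else None
    for P,col in ((base,(0,255,0)),(hoop,(0,0,255)),(stop,(255,0,0))):
        q=((proj(cc,P)-[x0-.5,y0-.5])*s).astype(int); cv2.polylines(im,[q],P is base,col,1)
    out.append(im)
print([o.shape for o in out])
cv2.imwrite("pics/ov.png",np.hstack(out)[:,:800])
E
```

```text
[(590, 379, 3), (590, 454, 3)]
```

View pics/ov.png

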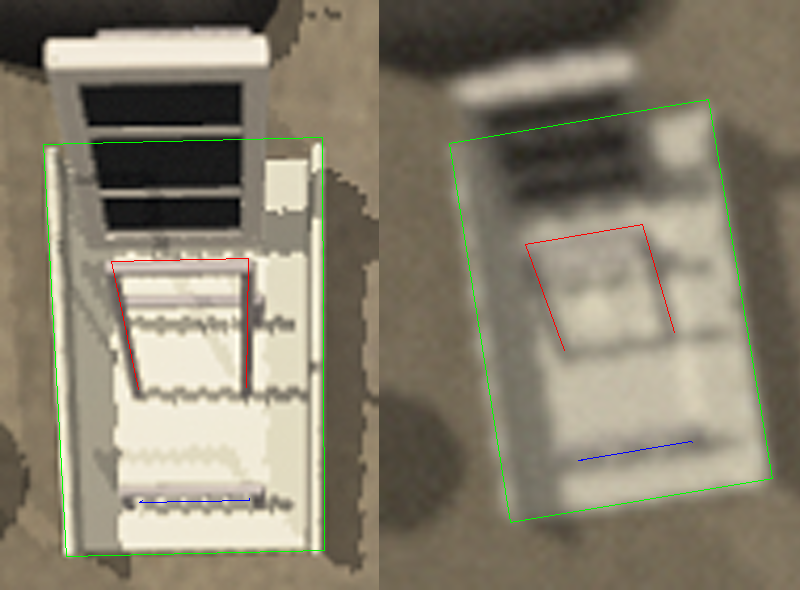

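The overlay fits in both views: the model's base outline, hoop and stop wire lie on the pictured ones, with the front bay's middle at rack x = -25 mm. I now test whether the arm can reach the final tilted orientation, high above the rack with empty fingers.

```bash
python3 -m pendant '{"slide":[[0.05,-0.02,0],[0.05,-0.02,0],[0.05,-0.02,0],[0,0,0],[0,0,0],[0,0,0],[0,0,0],[0,0,0],[0,0,0],[0,0,0]],"dr":[[0,0,0],[0,0,0],[0,0,0],[0,1,0],[0,1,0],[0,1,0],[0,1,0],[0,1,0],[0,0.8,0],[0,0,0]],"claw":[1,1,1,1,1,1,1,1,1,1]}'
python3 -c "
from h import *
go(rk([.005,0,.2])[0],-80.7,40); print(pose()[2]['joints'].round(2))"
```

```text
clock: 10.8
position: [0.4618, 0.443, 0.2767]
ee_rot: [-2.938, -0.209, -0.987]
force: [-0.8, 1.5, 0.0]
width: 1.002
gripper_force: 0.0
now [0.4618 0.443  0.2767] h -82.02 zaxis [ 0.598  0.077 -0.798]
slide [0.006 0.01  0.325]
dr [ 0.179  0.424 -0.104]
[-1.96  0.32  1.04  2.01  0.39  0.57 -2.72]
```

```bash
python3 -m pendant '{"slide":[[0,0,0.11],[0,0,0.11],[0,0,0.1],[0,0,0],[0,0,0]],"dr":[[0.15,0.4,-0.1],[0,0,0],[0,0,0],[0,0,0],[0,0,0]],"claw":[1,1,1,1,1]}'
python3 -c "
from h import *
go(rk([.005,0,.12])[0],-80.7,40); print(pose()[2]['joints'].round(2))"
```

```text
clock: 11.3
position: [0.5267, 0.4499, 0.2036]
ee_rot: [-2.898, -0.218, -1.048]
force: [-0.5, -0.1, 0.3]
width: 1.001
gripper_force: 0.0
now [0.5267 0.4499 0.2036] h -81.36 zaxis [ 0.632  0.097 -0.768]
slide [-0.191  0.005  0.204]
dr [ 0.054  0.032 -0.08 ]
[-1.72  0.5   0.92  2.04  0.33  0.29 -2.68]
```

```bash
python3 -m pendant '{"slide":[[-0.1,0,0.1],[-0.09,0,0.1],[0,0,0],[0,0,0]],"dr":[[0,0,0],[0,0,0],[0,0,0],[0,0,0]],"claw":[1,1,1,1]}'
python3 -c "
from h import *
go(rk([.005,0,.12])[0],-80.7,40); print(pose()[2]['joints'].round(2))"
```

```text
clock: 11.7
position: [0.5204, 0.4541, 0.1256]
ee_rot: [-2.899, -0.22, -1.046]
force: [0.7, 1.1, -0.1]
width: 1.001
gripper_force: 0.0
now [0.5204 0.4541 0.1256] h -81.32 zaxis [ 0.631  0.097 -0.77 ]
slide [-0.01   0.022  0.016]
dr [ 0.055  0.048 -0.071]
[-1.68  0.65  0.88  2.1   0.3   0.12 -2.74]
```

```bash
python3 -m pendant '{"slide":[[0,0.02,0],[0,0,0],[-0.06,0,0.09],[0,0,0],[0,0,0]],"dr":[[0,-0.8,0],[0,-0.7,0],[0,0,0],[0,0,0],[0,0,0]],"claw":[1,1,1,1,1]}'
python3 -c "
from h import *
go(rk([.004,0,.085])[0],-80.7,30); print(pose()[2]['joints'].round(2))"
```

```text
clock: 12.2
position: [0.519, 0.4475, 0.0941]
ee_rot: [-2.993, -0.227, -0.786]
force: [0.8, -0.5, 0.1]
width: 1.001
gripper_force: 0.0
now [0.519  0.4475 0.0941] h -81.33 zaxis [ 0.486  0.074 -0.871]
slide [-0.009  0.001  0.03 ]
dr [ 0.045  0.083 -0.08 ]
[-1.39  0.57  0.56  2.    0.26  0.28 -2.62]
```

```bash
python3 -m pendant '{"slide":[[0.065,0,-0.117],[0.065,0,-0.117],[0.065,0,-0.117],[0,0,0],[0,0,0],[0,0,0],[0,0,0],[0,0,0]],"dr":[[0,0,0],[0,0,0],[0,0,0],[0,-1,0],[0,-1,0],[0,-1,0],[0,-1,0],[0,0,0]],"claw":[1,1,1,1,1,1,1,1]}'
python3 -c "
from h import *
go([.43,.2709,.16],-82.4,0); print(pose()[2]['joints'].round(2))"
```

```text
clock: 13.0
position: [0.5212, 0.4463, 0.2142]
ee_rot: [-3.132, -0.233, -0.052]
force: [0.5, 0.3, -0.8]
width: 1.0
gripper_force: 0.0
now [0.5212 0.4463 0.2142] h -81.5 zaxis [ 0.033  0.003 -0.999]
slide [-0.393  0.533  0.169]
dr [ 0.015 -0.277  0.131]
[-0.99  0.54  0.31  1.47 -0.15  1.14 -2.09]
```

```bash
python3 -m pendant '{"slide":[[-0.078,0.107,0.01],[-0.078,0.107,0.01],[-0.078,0.107,0.01],[-0.078,0.107,0.01],[-0.078,0.107,0.01],[0,0,0],[0,0,0],[0,0,0],[0,0,0],[0,0,0]],"dr":[[0,0,0.13],[0,0,0],[0,0,0],[0,0,0],[0,0,0],[0,-1,0],[0,-1,0],[0,-1,0],[0,-1,0],[0,-1,0]],"claw":[1,1,1,1,1,1,1,1,1,1]}'
python3 -c "
from h import *
go([.4021,.2709,.06],-82.4,-38); print(pose()[2]['joints'].round(2))"
```

```text
clock: 14.0
position: [0.4245, 0.2729, 0.195]
ee_rot: [2.97, 0.205, -0.866]
force: [-0.1, 0.1, 0.2]
width: 1.002
gripper_force: 0.0
now [0.4245 0.2729 0.195 ] h -82.07 zaxis [-0.532 -0.076 -0.843]
slide [ 0.179 -0.005  0.42 ]
dr [ 0.043 -0.798  0.029]
[-0.71  0.63  0.3   1.51 -0.32  1.59 -1.77]
```

```bash
python3 -m pendant '{"slide":[[0,0,0],[0.054,0,0.1],[0.054,0,0.1],[0.054,0,0.1],[0.054,0,0.1],[0,0,0],[0,0,0]],"dr":[[0,-0.8,0],[0,0,0],[0,0,0],[0,0,0],[0,0,0],[0,0,0],[0,0,0]],"claw":[1,1,1,1,1,1,1]}'
python3 - <<'E'
from h import *
go([.4021,.2709,.0085],-82.4,-38); print(pose()[2]['joints'].round(2))
c=cam("wrist"); im=snap("wrist","w7"); B=tabs(im,proj(c,[.388,.269,.03])[0],120); print(B); print(onz(c,[b[0] for b in B],.031) if B else "")
E
```

```text
clock: 14.7
position: [0.4016, 0.2694, 0.0605]
ee_rot: [2.92, 0.201, -1.004]
force: [1.0, 1.1, 0.9]
width: 1.004
gripper_force: 0.0
now [0.4016 0.2694 0.0605] h -82.08 zaxis [-0.609 -0.087 -0.788]
slide [ 0.108 -0.005  0.135]
dr [ 0.048 -0.006  0.022]
[-0.68  0.81  0.26  1.6  -0.37  1.42 -1.69]
[(array([258.44, 206.18]), array([ 243,  179,   32,   57, 1606], dtype=int32)), (array([258.33, 130.  ]), array([247, 129,  23,   3,  67], dtype=int32))]
[[0.39240554 0.26965021 0.031     ]
 [0.45784853 0.27838392 0.031     ]]
```

```bash
python3 -m pendant '{"slide":[[0.04,-0.005,0.05],[0.04,0,0.05],[0.022,0,0.028],[0,0,0],[0,0,0]],"dr":[[0,0,0],[0,0,0],[0,0,0],[0,0,0],[0,0,0]],"claw":[1,1,1,1,1]}' 30
python3 -c "
from h import *
go([.4021,.2709,.0085],-82.4,-38)"
```

```text
clock: 15.25
position: [0.4022, 0.2702, 0.0103]
ee_rot: [2.92, 0.198, -1.008]
force: [-0.2, 0.6, 0.0]
width: 1.001
gripper_force: 0.0
now [0.4022 0.2702 0.0103] h -82.22 zaxis [-0.611 -0.085 -0.787]
slide [ 0.004 -0.002  0.005]
dr [0.026 0.014 0.012]
```

```bash
python3 -m pendant '{"slide":[[0.003,0,0.004],[0,0,0],[0,0,0],[0,0,0],[0,0,0],[0,0,0],[0,0,0]],"dr":[[0,0,0],[0,0,0],[0,0,0],[0,0,0],[0,0,0],[0,0,0],[0,0,0]],"claw":[1,0.5,0.5,0.5,0.5,0.5,0.5]}' 40
python3 -m pendant '{"slide":[[-0.01,0,-0.013],[-0.02,0,-0.026],[-0.04,0,-0.05],[-0.07,0,-0.09],[-0.07,0,-0.09],[0,0,0],[0,0,0]],"dr":[[0,0,0],[0,0,0],[0,0,0],[0,0,0],[0,0,0],[0,0,0],[0,0,0]],"claw":[0.5,0.5,0.5,0.5,0.5,0.5,0.5]}'
python3 - <<'E'
from h import *
go([.43,.44,.2],-80.7,0)
c=cam("wrist"); im=snap("wrist","w8"); B=tabs(im,np.array([258,206]),120); print(B)
E
```

```text
clock: 15.95
position: [0.4022, 0.2704, 0.009]
ee_rot: [2.921, 0.198, -1.007]
force: [0.1, -0.2, 0.5]
width: 0.602
gripper_force: 40.0
clock: 16.65
position: [0.4029, 0.2708, 0.1129]
ee_rot: [2.924, 0.199, -1.004]
force: [-0.8, 0.2, -2.2]
width: 0.602
gripper_force: 40.0
now [0.4029 0.2708 0.1129] h -82.21 zaxis [-0.608 -0.083 -0.789]
slide [-0.047 -0.546 -0.331]
dr [-0.074  5.51  -0.211]
[(array([260.63, 297.82]), array([242, 286,  39,  25, 800], dtype=int32)), (array([260.74, 204.51]), array([247, 201,  28,   8, 218], dtype=int32))]
```

```bash
python3 -m pendant '{"slide":[[-0.067,0,-0.087],[-0.067,0,-0.087],[-0.067,0,-0.087],[0,0,0],[0,0,0],[0,0,0],[0,0,0],[0,0,0],[0,0,0],[0,0,0]],"dr":[[0,0,0],[0,0,0],[0,0,0],[0,0.9,-0.03],[0,0.9,-0.03],[0,0.9,-0.03],[0,0.9,-0.03],[0,0.9,-0.03],[0,0.9,-0.03],[0,0,0]],"claw":[0.5,0.5,0.5,0.5,0.5,0.5,0.5,0.5,0.5,0.5]}'
python3 - <<'E'
from h import *
go(rk([-.02,0,.21])[0],-80.7,0)
im=snap("wrist","w9"); B=tabs(im,np.array([258,260]),120); print(B)
# expected tab face in tool frame (pickup: cover at (.3875,.269,0), yaw 7.6)
p,r,_=pose(); rp=R.from_rotvec([2.921,.198,-1.007]); pp=np.array([.4022,.2704,.009])
X=np.array([[20,10,39],[20,-10,39],[20,10,18],[20,-10,18]])/1000.
W=np.array([.3875,.269,0])+R.from_euler("z",7.6,degrees=True).apply(X)
T=rp.inv().apply(W-pp); print(proj(cam("wrist"),p+r.apply(T)).round(1))
E
```

```text
clock: 17.7
position: [0.3998, 0.2703, 0.2098]
ee_rot: [-3.127, -0.249, 0.027]
force: [0.4, 0.7, -1.7]
width: 0.603
gripper_force: 40.0
now [0.3998 0.2703 0.2098] h -80.89 zaxis [-0.017  0.003 -1.   ]
slide [ 0.413 -0.519 -0.004]
dr [-0.051  0.139 -0.028]
[(array([260.87, 297.45]), array([242, 286,  39,  25, 823], dtype=int32)), (array([260.81, 204.54]), array([247, 201,  28,   8, 215], dtype=int32))]
[[240.2 288.8]
 [279.5 288.8]
 [241.6 250.9]
 [278.  250.9]]
```

Run:
```python
from h import *
p9,r9,_=pose(); c9=cam("wrist")
# camera pose in tool frame -> camera at w7
pc=r9.inv().apply(c9[2]-p9); Mc=r9.inv().as_matrix()@c9[3]
p7=np.array([.4016,.2694,.0605]); r7=R.from_rotvec([2.92,.201,-1.004])
c7=(c9[0],c9[1],p7+r7.apply(pc),r7.as_matrix()@Mc)
pp=np.array([.4022,.2704,.009]); rp=R.from_rotvec([2.921,.198,-1.007])
X=np.array([[20,10,39],[20,10,18],[-20,10,39],[-20,10,18],[56,28,18],[56,-28,18],[56,28,12],[0,0,28.5]])/1000.
W=np.array([.3875,.269,0])+R.from_euler("z",7.6,degrees=True).apply(X)
print("w7 pred",proj(c7,W).round(0).tolist())
print("w9 pred",proj(c9,p9+r9.apply(rp.inv().apply(W-pp))).round(0).tolist())
for n in("w7","w9"):
    im=cv2.imread(f"pics/{n}.png"); print(n)
    for r in range(100,384,8): print(r,im[r,260].tolist(),im[r,225].tolist())
```

```text
w7 pred [[242.0, 204.0], [243.0, 178.0], [244.0, 236.0], [245.0, 211.0], [208.0, 136.0], [309.0, 136.0], [209.0, 129.0], [258.0, 208.0]]
w9 pred [[240.0, 289.0], [242.0, 251.0], [244.0, 310.0], [245.0, 277.0], [198.0, 216.0], [322.0, 216.0], [200.0, 205.0], [260.0, 282.0]]
w7
100 [109, 134, 150] [117, 141, 158]
108 [71, 85, 95] [99, 118, 133]
116 [71, 85, 93] [70, 84, 92]
124 [73, 86, 95] [69, 83, 92]
132 [91, 91, 88] [86, 93, 96]
140 [118, 125, 128] [115, 123, 126]
148 [40, 43, 44] [41, 43, 43]
156 [33, 34, 34] [38, 39, 40]
164 [123, 131, 134] [105, 112, 114]
172 [85, 90, 92] [117, 124, 126]
180 [91, 62, 29] [116, 123, 126]
188 [102, 71, 33] [116, 123, 126]
196 [93, 62, 28] [116, 124, 127]
204 [107, 74, 35] [182, 195, 199]
212 [113, 81, 46] [180, 193, 197]
220 [117, 80, 34] [162, 174, 177]
228 [120, 82, 37] [137, 164, 183]
236 [134, 146, 156] [134, 159, 175]
244 [133, 158, 175] [133, 160, 176]
252 [133, 160, 175] [136, 161, 177]
260 [51, 51, 52] [50, 51, 52]
268 [61, 64, 65] [59, 63, 64]
276 [67, 69, 72] [65, 68, 70]
284 [73, 76, 79] [63, 64, 67]
292 [57, 69, 73] [121, 142, 154]
300
[... 879 characters left out ...]
] [149, 157, 162]
220 [132, 139, 143] [135, 143, 146]
228 [24, 26, 25] [23, 23, 23]
236 [90, 95, 97] [88, 93, 95]
244 [55, 58, 60] [72, 75, 77]
252 [14, 14, 17] [108, 112, 115]
260 [68, 70, 72] [67, 69, 71]
268 [95, 98, 102] [95, 99, 103]
276 [104, 108, 114] [105, 110, 115]
284 [89, 93, 97] [91, 95, 99]
292 [107, 72, 30] [95, 100, 102]
300 [97, 64, 28] [128, 153, 168]
308 [111, 77, 33] [135, 161, 178]
316 [49, 89, 116] [46, 87, 113]
324 [37, 35, 37] [37, 36, 37]
332 [35, 34, 35] [38, 36, 38]
340 [36, 34, 36] [38, 36, 37]
348 [37, 35, 37] [35, 33, 34]
356 [136, 158, 171] [136, 157, 171]
364 [134, 156, 169] [134, 156, 170]
372 [135, 156, 169] [133, 155, 169]
380 [135, 156, 169] [134, 156, 170]
```

The grasp model matches both pictures to within a pixel or two, so the cover hasn't slipped. I carry it above the front bay and tip it.

```bash
python3 -m pendant '{"slide":[[0.083,-0.104,0],[0.083,-0.104,0],[0.083,-0.104,0],[0.083,-0.104,0],[0.08,-0.102,0],[0,0,0],[0,0,0],[0,0,0],[0,0,0],[0,0,0]],"dr":[[-0.05,0,0],[0,0,0],[0,0,0],[0,0,0],[0,0,0],[0,0.9,0],[0,0.9,0],[0,0.9,0],[0,0.9,0],[0,0.9,0]],"claw":[0.5,0.5,0.5,0.5,0.5,0.5,0.5,0.5,0.5,0.5]}'
cat >> h.py <<'E'
def cov():
    "cover pose in the rack frame, carried by the measured tool pose"
    p,r,s=pose(); rp=R.from_rotvec([2.921,.198,-1.007]); pp=np.array([.4022,.2704,.009])
    rc=rp.inv()*R.from_euler("z",7.6,degrees=True); o=rp.inv().apply(np.array([.3875,.269,0])-pp)
    q=R.from_euler("z",-RY,degrees=True); W=q.apply(p+r.apply(o)-RO); M=(q*r*rc).as_matrix()
    L=W+M@np.array([[-.056,0,.012],[-.056,0,.018],[.056,0,.012]]).T.T[0]
    print("cover rack xyz",W.round(4),"x axis",M[:,0].round(3),"lean",np.degrees(np.arccos(abs(M[2,0]))).round(1),"low corner",L.round(4))
    print("joints",s["joints"].round(2),"force",s["force"].round(1))
E
python3 -c "
from h import *
go(rk([.004,0,.069])[0],-80.7,30); cov()"
```

```text
clock: 18.75
position: [0.5021, 0.4427, 0.2078]
ee_rot: [-2.988, -0.231, -0.805]
force: [1.5, -1.5, -1.5]
width: 0.601
gripper_force: 40.0
now [0.5021 0.4427 0.2078] h -81.17 zaxis [ 0.496  0.076 -0.865]
slide [-0.176 -0.007  0.433]
dr [ 0.046 -0.02  -0.052]
cover rack xyz [-0.0127 -0.0012  0.1907] x axis [ 0.372 -0.005  0.928] lean 21.8 low corner [-0.0447 -0.0009  0.1432]
joints [-1.46  0.37  0.59  1.94  0.33  0.53 -2.62] force [ 1.5 -1.5 -1.5]
```

```bash
python3 -m pendant '{"slide":[[0.048,-0.004,0.028],[-0.056,0,0.096],[-0.056,0,0.096],[-0.056,0,0.096],[0,0,0],[0,0,0]],"dr":[[0.04,0,-0.04],[0,0,0],[0,0,0],[0,0,0],[0,0,0],[0,0,0]],"claw":[0.5,0.5,0.5,0.5,0.5,0.5]}'
python3 -c "
from h import *
go(rk([.004,0,.069])[0],-80.7,30); cov()"
```

```text
clock: 19.35
position: [0.5179, 0.4465, 0.1076]
ee_rot: [-2.987, -0.242, -0.8]
force: [-0.4, -0.5, -1.1]
width: 0.604
gripper_force: 40.0
now [0.5179 0.4465 0.1076] h -80.77 zaxis [ 0.493  0.078 -0.866]
slide [-0.054 -0.002  0.117]
dr [ 0.02   0.004 -0.   ]
cover rack xyz [ 0.0034 -0.0001  0.0906] x axis [ 0.374 -0.002  0.927] lean 22.0 low corner [-0.0287  0.      0.0431]
joints [-1.4   0.55  0.56  2.    0.29  0.3  -2.63] force [-0.4 -0.5 -1.1]
```

```bash
python3 -m pendant '{"slide":[[-0.028,0,0.049],[-0.023,0,0.041],[0,0,0],[0,0,0]],"dr":[[0,0,0],[0,0,0],[0,0,0],[0,0,0]],"claw":[0.5,0.5,0.5,0.5]}'
python3 -c "
from h import *
cov()"
```

```text
clock: 19.75
position: [0.5182, 0.4479, 0.0789]
ee_rot: [-2.982, -0.241, -0.801]
force: [0.4, 0.7, -1.8]
width: 0.598
gripper_force: 40.0
cover rack xyz [0.004  0.0014 0.0618] x axis [ 0.372 -0.006  0.928] lean 21.9 low corner [-0.028   0.0017  0.0143]
joints [-1.4   0.6   0.57  2.02  0.28  0.22 -2.65] force [ 0.4  0.7 -1.8]
```

```bash
python3 -m pendant '{"slide":[[-0.006,0.003,0.011],[-0.005,0,0.009],[0,0,0],[0,0,0]],"dr":[[0,0,0],[0,0,0],[0,0,0],[0,0,0]],"claw":[0.5,0.5,0.5,0.5]}'
python3 -c "
from h import *
cov()"
```

```text
clock: 20.15
position: [0.5174, 0.4466, 0.0705]
ee_rot: [-2.983, -0.242, -0.8]
force: [0.4, -0.7, -1.0]
width: 0.601
gripper_force: 40.0
cover rack xyz [0.003  0.0002 0.0535] x axis [ 0.374 -0.005  0.928] lean 21.9 low corner [-0.0291  0.0005  0.006 ]
joints [-1.39  0.61  0.57  2.03  0.28  0.2  -2.65] force [ 0.4 -0.7 -1. ]
```

```bash
python3 -m pendant '{"slide":[[-0.003,0,0.005],[-0.003,0,0.005],[0,0,0],[0,0,0]],"dr":[[0,0,0],[0,0,0],[0,0,0],[0,0,0]],"claw":[0.5,0.5,0.5,0.5]}'
python3 -c "
from h import *
cov()"
```

```text
clock: 20.55
position: [0.519, 0.4471, 0.0685]
ee_rot: [-2.981, -0.241, -0.803]
force: [0.5, -0.5, 8.8]
width: 0.599
gripper_force: 40.0
cover rack xyz [0.0047 0.0004 0.0515] x axis [ 0.371 -0.006  0.929] lean 21.8 low corner [-0.0272  0.0008  0.0039]
joints [-1.39  0.62  0.57  2.03  0.28  0.2  -2.65] force [ 0.5 -0.5  8.8]
```

Floor contact felt at the expected height. I nudge the cover against the hoop, release it gently and back out.

```bash
python3 -m pendant '{"slide":[[0.006,0,0.003],[0,0,0],[0,0,0],[0,0,0],[0,0,0],[0,0,0],[0,0,0]],"dr":[[0,0,0],[0,0,0],[0,0,0],[0,0,0],[0,0,0],[0,0,0],[0,0,0]],"claw":[0.5,0.5,0.64,0.7,0.78,0.85,0.85]}' 10
python3 -m pendant '{"slide":[[0,0,-0.03],[0,0,-0.06],[0,0,-0.1],[0,0,-0.15],[0,0,-0.15],[0,0,-0.15],[0,0,0],[0,0,0],[0,0,0]],"dr":[[0,0,0],[0,0,0],[0,0,0],[0,0,0],[0,0,0],[0,0,0],[0,0,0],[0,0,0],[0,0,0]],"claw":[0.85,0.85,0.85,0.85,0.85,0.85,0.85,0.85,0.85]}'
python3 - <<'E'
from h import *
c=cam("wrist"); im=snap("wrist","w10")
def exp(x,z,th):
    n=np.array([-np.cos(th),0,np.sin(th)]);u=np.array([np.sin(th),0,np.cos(th)]);y=np.cross(n,u)
    o=np.array([x,0,z]); return rk([o+n*.039+u*a+y*b for a in(.02,-.02) for b in(-.01,.01)])
P=proj(c,exp(.0066,.0515,np.radians(21))); print(P.round(0).tolist())
print([b for b in blobs(mask_blue(im)) if np.linalg.norm(b[0]-P.mean(0))<80])
s=snap("side","s10"); cs=cam("side"); Q=proj(cs,exp(.0066,.0515,np.radians(21))); print(Q.round(0).tolist())
print([b for b in blobs(mask_blue(s),4) if np.linalg.norm(b[0]-Q.mean(0))<25]); print(arm.observe()["clock"])
E
```

```text
clock: 21.25
position: [0.5193, 0.4469, 0.0669]
ee_rot: [-2.983, -0.243, -0.799]
force: [-0.9, 0.8, 0.6]
width: 0.841
gripper_force: 0.0
clock: 22.15
position: [0.4246, 0.4304, 0.2327]
ee_rot: [-2.984, -0.242, -0.799]
force: [-0.2, 0.1, -0.3]
width: 0.854
gripper_force: 0.0
[[268.0, 190.0], [251.0, 190.0], [268.0, 209.0], [251.0, 209.0]]
[(array([259.75, 184.32]), array([251, 176,  18,  17, 285], dtype=int32)), (array([259.69, 202.42]), array([252, 195,  17,  15, 235], dtype=int32))]
[[257.0, 211.0], [254.0, 214.0], [262.0, 226.0], [260.0, 230.0]]
[(array([251.93, 214.4 ]), array([248, 212,   9,   6,  30], dtype=int32)), (array([257.48, 227.69]), array([253, 225,  10,   6,  29], dtype=int32))]
22.25
```

The tabs appear where the model of the standing, leaning cover puts them, within a few pixels in both the wrist and side pictures, and the gripper is clear. I hand it in.

```bash
python3 -c "
from h import *
print(arm.sign_off())"
```

```text
the job is handed in; nothing more can be done
None
```

The cover was unclipped, laid flat on the worktop, then stood on its short end in the rack's front bay leaning on the hoop, and the job was handed in at about 22 s; no verdict came back.

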